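# Run the dough roller from its hold-to-run key switch

## Task

The dough roller only runs while its key is held turned. Take the key with the flat rectangular head out of the wooden rack, push it fully home in the keyhole on top of the switch pod (its pins are sticky, so work it in), then turn it a full quarter turn clockwise seen from above, to its stop, and keep it there against the spring: finish still gripping the key, turned and fully in. Leave the rack's other two things and everything else on the table where they stand.

Things in the scene. Friction and masses are not known exactly. Their poses are not given: they have to be found in the camera images.
- key: Steel switch key, 82 mm tall, 70 g, upright in the rack. Origin: centre of its lower tip, z up the shank, x along the width of head and bit. From the tip: flat bit 22 (x) by 6 (y) by 12 mm tall, edges rounded 3 mm; 6 mm round shank; from 42 to 82 mm a flat rectangular head 34 (x) by 10 (y) mm: grip across the 10 mm. Half a turn about z is the same key. It stands with 2 mm of play.
- bleed_key: Other thing in the rack, leave alone: steel, round disc-like head 34 mm in diameter and 30 mm tall on an 8 mm shank, 72 mm overall. Origin at its lower tip.
- tamper: Other thing in the rack, leave alone: pale wooden tamper, conical head 34 mm in diameter narrowing to 16 mm, on an 8 mm shank, 88 mm overall. Origin at its lower tip.
- rack: Fixed dark wooden block, 190 (x) by 66 (y) by 50 mm tall, origin under its centre. Three pockets in its top, 60 mm apart along x, each 26 (x) by 10 (y) by 46 mm deep. Which thing stands in which varies; each hangs upright by its head on the rack's top, its tip 8 mm above the table. The key's x runs along the rack's x.
- keyhole (a point): Centre of the key slot's mouth, on the steel top of the switch pod, 60 mm above the table. x along the slot, z up. Slot 25 (x) by 9 (y) mm with 2 mm chamfers through the 8 mm face plate; beneath it the plug's slot, 24 by 8 mm, lines up at rest. Fully home, the key's tip stands on the plug's floor 26 mm below this point.
- switch: Fixed grey switch pod, 104 mm square, 60 mm tall, origin under its centre, below the keyhole. Two sprung pins in the plug reach in from the slot's ends; the key's tip meets them some 15 mm below the mouth: they stick and need roughly 10 to 18 N of push, less with a small wiggle. The key turns only with its tip more than 20 mm down; once turned it cannot be drawn out.
- plug (a joint): Turn of the lock plug in rad: 0 at rest (slots lined up), growing clockwise seen from above to a stop at 1.571 (a quarter turn). A spring turns it back when let go (0.015 Nm at rest, 0.06 Nm at the quarter, plus 0.015 Nm friction). The key has about 0.1 rad of play in the plug.
- grinder: Bystander, loose: turned dark wooden grinder, 64 mm in diameter, 116 mm tall. Origin under its centre.
- measure: Bystander, loose: copper measuring cup, 68 mm in diameter, 45 mm tall. Origin under its centre.
- cutter: Bystander, loose: aluminium pastry ring, 72 mm in diameter, 35 mm tall. Origin under its centre.
- jar: Bystander, loose: glass jar with a steel cap, 72 mm in diameter, 95 mm tall. Origin under its centre.
- spatula: Bystander, loose: spatula with a wooden handle lying flat. Origin under its middle.

How it is judged:
By the outcome, as a careful person would: the job done as asked, in the order asked, and still so for the second after the job is handed in, while the arm keeps its last pose, push and grip.
It also fails if it takes over 51 s, if anything falls off the work surface, if the arm or the gripper's body presses on something with over 40 N, if the wrist force passes 120 N, or if a joint passes its speed limit or range.

## Robot

A 6-joint arm with a two-finger parallel gripper is mounted at the origin on the work surface. World frame = base frame: x ahead of the robot, y to its left, z up, the work surface at z = 0. Lengths are in m, angles in rad, forces in N, time in s.
With the tool pointing down it reaches from about 0.325 to 0.75 m from the base axis. Payload 7.6 kg.
Tool frame: the origin (TCP) lies at the very end of the fingers, on their centre line; the grasp point (between the pads) lies bot.hold_point_z behind it (bot.hold_point_z is the distance from the TCP to the grasp point, in m); z points along the fingers, y is the line along which they close (so a half turn about z gives the same grasp; the last joint's range is limited). The gripper opens to 85 mm and grips with 20 to 120 N. Pads are 22 mm wide; open, the fingers measure 114 mm over their backs; the gripper's body (76 mm by 85 mm) begins 54 mm behind the grasp point. The pads swing forward as they close: fully open they stand 13 mm farther back than shut.
Start: joints at [1.081, 0.052, 1.401, -0, 1.689, -0.07], TCP at [0.214, 0.479, 0.231] pointing down, gripper open.
Joint ranges: [-2.9, 2.9], [-0.91, 2.17], [0.12, 2.37], [-1.06, 4.2], [0.26, 2.73], [-2.93, 2.93]. Speed limits (rad/s): [2.57, 2.57, 3.01, 3.14, 3.14, 3.14].

## Interface

Orientations are given as a unit quaternion [w, x, y, z].
In Python, from rig import bot gives the robot as it stands.
- The arm moves only by the shell command python3 nudge.py 'ROWS' [FORCE]. ROWS is a JSON list of rows, 1 to 10 of them, each written [[dx, dy, dz], [rx, ry, rz], opening]: dx, dy, dz in m, then a rotation vector rx, ry, rz in rad, then the opening from 0.0 (shut) to 1.0 (fully open); each row shifts and turns the commanded pose from where the row before left it, along the tool's axes as they then stand; what a row does not reach is not made up. A row lasts 1/12 s, in which the tool goes at most 0.0417 m and 0.125 rad, less where a joint would pass 70% of its speed; a pose out of reach is approached as far as the arm can. The fingers move at their own pace and stop on an object; FORCE is the grip in N (left out, the last holds). Time passes only in rows, so rows that do not move let the fingers close. It prints the time, the measured TCP pose, the force, the opening and the grip force at its end. Input that does not fit is refused with a message, and nothing moves.
- bot.sense(): the state, without advancing time (a new reading comes with each control period).
- bot.camera(name): name is "scene" or "side" or "wrist"; returns the picture (400x640x3 uint8, blue, green, red); there is no depth.
- bot.calibration(name): a dict with "fovy" (degrees; the focal length in pixels is half the picture's height over the tangent of half this angle, whatever the lens; pixels are square), "cx", "cy" (the principal point, pixels), "extrinsics" (4x4, takes a point from camera to world coordinates). Camera axes: x right, y down, z forward; pixel columns grow to the right and rows downward; lengths in m; the calibration is good to about 2 mm. The wrist camera is an equidistant fisheye: a pixel r from the principal point sees the ray r / f radians off the axis. A picture is of the moment at which its call begins: read the wrist's pose just before it. calibration takes no time and is no camera call; for the wrist camera it gives the pose at the moment of the call.
- bot.hand_in(): hands the job in; it is judged then, once.
The state is a dict: "time": time; "joint_pos": joint angles; "qvel": joint speeds; "tau": joint torques, N m; "position": TCP position; "orientation": TCP orientation; "force": force on the tool from outside, world axes, zero at the start; "torque": the same for the moment, N m; "grip_width": opening from 0.0 (shut) to 1.0 (fully open); "finger_force": force on a finger pad.
Only numpy, scipy, OpenCV 4.12 (cv2) and the standard library are available. Lean on these libraries where they do the work, as an engineer would, in place of code of your own. Each camera call takes 0.05 s, during which the arm holds its last target. There are 200 camera calls.

## Working session

There is one attempt and no reset: what is moved stays moved. The work goes in short steps, Python scripts to look and compute and a shell command to move; the robot and the scene stay as the last step left them, time stands still between calls to the robot, and variables do not carry over. Pictures are saved under pics/ and viewed, at most 10 in all, crops included, and the job is handed in when it is done.

```bash
ls; mkdir -p pics
python3 - <<'E'
from rig import bot
import cv2,numpy as np
s=bot.sense();print(s,bot.hold_point_z)
a=bot.camera("scene");b=bot.camera("side");c=bot.camera("wrist")
for n,i in zip(("scene","side","wrist"),(a,b,c)):
    cv2.imwrite(f"pics/{n}0.png",i);k=bot.calibration(n);print(n,k)
E
```

```text
nudge.py
pics
rig.py
{'time': 0.0, 'joint_pos': array([ 1.08071157e+00,  5.28509455e-02,  1.40175540e+00,  9.47361337e-06,
        1.68862149e+00, -7.03423085e-02]), 'qvel': array([ 1.34140347e-03, -2.39137399e-04,  1.93621842e-03, -6.78756687e-04,
       -6.16264068e-05,  6.29326399e-04]), 'tau': array([ 3.26765739e-04, -3.81668401e+01, -3.60186303e+01, -4.69781253e-05,
        6.14530101e-03,  7.15032957e-05]), 'position': array([0.21379868, 0.47914889, 0.23044953]), 'orientation': array([-2.30634009e-04,  2.08333342e-01,  9.78057539e-01, -7.84398900e-04]), 'force': array([0.48646456, 0.33613781, 0.52152198]), 'torque': array([-0.03353828, -0.0754892 ,  0.00407133]), 'finger_force': 0.0, 'grip_width': 0.9978719676126787} 0.0187
scene {'fovy': 43.08150525763358, 'cx': 316.1398794392367, 'cy': 205.8558859196019, 'extrinsics': array([[ 0.14448622,  0.82073656, -0.55273432,  1.08595337],
       [ 0.98944339, -0.12615917,  0.07131362, -0.06846524],
       [-0.01120281, -0.55720316, -0.83030063,  0.91397685],
       [ 0.        ,  0.        ,  0.        ,  1.        ]])}
side {'fovy': 52.195347218411456, 'cx': 324.68232559417237, 'cy': 201.84749827190356, 'extrinsics': array([[ 0.70903727, -0.41328731,  0.57136656, -0.02606939],
       [-0.70499929, -0.43333211,  0.56142612, -0.53003536],
       [ 0.01556118, -0.80088506, -0.59861587,  0.64964804],
       [ 0.        ,  0.        ,  0.        ,  1.        ]])}
wrist {'fovy': 65.70646984690485, 'cx': 321.077972382307, 'cy': 199.18931628469255, 'extrinsics': array([[ 4.07390419e-01,  8.68364582e-01,  2.82800282e-01,
         1.41536563e-01],
       [ 9.13254089e-01, -3.87322432e-01, -1.26286594e-01,
         5.11945824e-01],
       [-1.27912340e-04,  3.09716462e-01, -9.50828953e-01,
         3.73382516e-01],
       [ 0.00000000e+00,  0.00000000e+00,  0.00000000e+00,
         1.00000000e+00]])}
```

View pics/scene0.png

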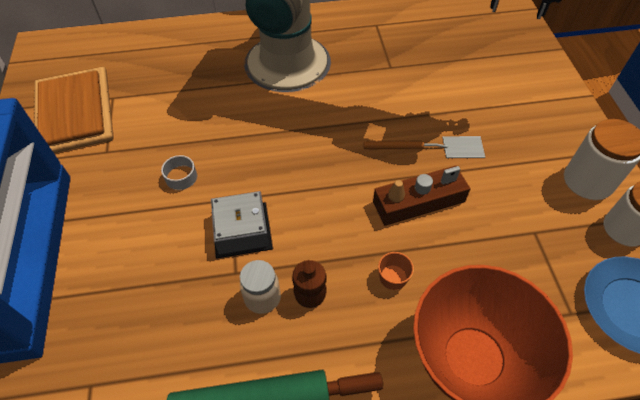

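View pics/side0.png

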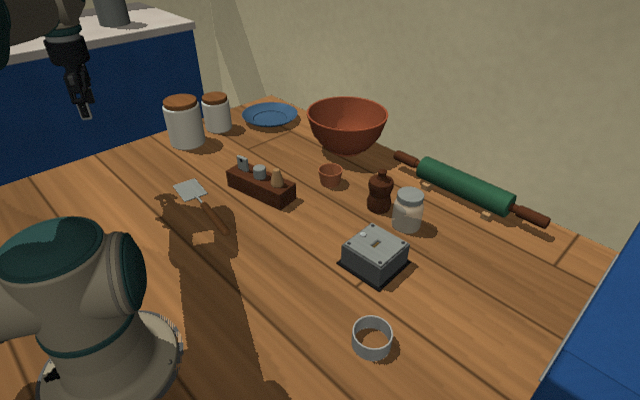

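The scene view shows the rack with the key (flat head) at its right end, about (451,173). The pod's keyhole is at about (238,214). The side view agrees, with the key at (242,162) and the keyhole at (375,243).

```bash
cat > h.py <<'E'
import numpy as np,cv2
from rig import bot
from scipy.spatial.transform import Rotation as R
def ray(n,p,k=None):
    k=k or bot.calibration(n);f=200/np.tan(np.radians(k["fovy"]/2))
    d=np.array([p[0]-k["cx"],p[1]-k["cy"]])/f
    if n=="wrist":
        r=np.hypot(*d);v=np.r_[d/r*np.sin(r),np.cos(r)] if r>1e-9 else np.array([0,0,1.])
    else: v=np.r_[d,1]
    E=k["extrinsics"];return E[:3,3],E[:3,:3]@v
def plane(n,p,z,k=None):
    o,d=ray(n,p,k);return o+d*(z-o[2])/d[2]
def tool(target,yaw=None):
    """displacement in tool axes to world target of TCP"""
    s=bot.sense();q=s["orientation"];r=R.from_quat([*q[1:],q[0]])
    return r.inv().apply(np.array(target)-s["position"]),r
E
python3 - <<'E'
from h import *
for n,l in {"scene":[(451,172,.085),(238,214,.06),(213,197,.06),(262,194,.06),(268,234,.06),(215,237,.06),(375,194,.05),(468,184,.05),(396,270,.045),(309,268,.1)],"side":[(242,162,.085),(375,243,.06)]}.items():
    for u,v,z in l: print(n,u,v,plane(n,(u,v),z).round(4))
r=tool([0,0,0])[1];print(r.as_matrix().round(3))
a=cv2.imread("pics/scene0.png")
x=cv2.resize(a[155:265,195:485],None,fx=2.7,fy=2.7,interpolation=cv2.INTER_CUBIC);cv2.imwrite("pics/c1.png",x)
E
```

```text
scene 451 172 [0.4933 0.2888 0.085 ]
scene 238 214 [ 0.5131 -0.1534  0.06  ]
scene 213 197 [ 0.4634 -0.2019  0.06  ]
scene 262 194 [ 0.4713 -0.1014  0.06  ]
scene 268 234 [ 0.5688 -0.098   0.06  ]
scene 215 237 [ 0.56   -0.2011  0.06  ]
scene 375 194 [0.5    0.1312 0.05  ]
scene 468 184 [0.5045 0.3299 0.05  ]
scene 396 270 [0.6758 0.135  0.045 ]
scene 309 268 [ 0.6746 -0.0305  0.1   ]
side 242 162 [0.4787 0.275  0.085 ]
side 375 243 [ 0.5111 -0.155   0.06  ]
[[-0.913  0.408 -0.001]
 [ 0.408  0.913 -0.001]
 [ 0.    -0.001 -1.   ]]
```

View pics/c1.png

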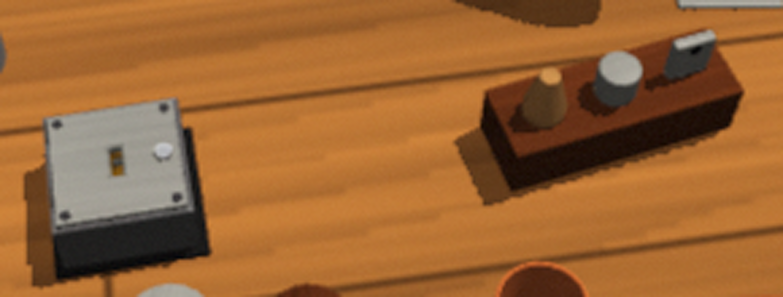

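The crop shows the key (flat head with a hole) at the rack's right end, its top near (452,170) in the full image. The slot runs vertically in the image at about (238,214). I'll move above the rack and look with the wrist camera.

```bash
python3 nudge.py '[[[-0.0326,-0.0078,0.001],[0,0,0],1],[[-0.0326,-0.0078,0.001],[0,0,0],1],[[-0.0326,-0.0078,0.001],[0,0,0],1],[[-0.0326,-0.0078,0.001],[0,0,0],1],[[-0.0326,-0.0078,0.001],[0,0,0],1],[[-0.0326,-0.0078,0.001],[0,0,0],1],[[-0.0326,-0.0078,0.001],[0,0,0],1],[[-0.0326,-0.0078,0.001],[0,0,0],1],[[-0.0326,-0.0078,0.001],[0,0,0],1],[[-0.0326,-0.0078,0.001],[0,0,0],1]]' | tail -3
python3 nudge.py '[[[0,0,0],[0,0,0.124],1],[[0,0,0],[0,0,0.124],1],[[0,0,0],[0,0,0.124],1],[[0,0,0],[0,0,0.124],1],[[0,0,0],[0,0,0.124],1],[[0,0,0],[0,0,0.124],1],[[0,0,0],[0,0,0.124],1],[[0,0,0],[0,0,0.124],1],[[0,0,0],[0,0,0.124],1],[[0,0,0],[0,0,0.124],1]]'|tail -3
python3 nudge.py '[[[0,0,0],[0,0,0],1],[[0,0,0],[0,0,0],1]]'|tail -3
python3 - <<'E'
from h import *
k=bot.calibration("wrist");a=bot.camera("wrist");cv2.imwrite("pics/w1.png",a)
import pickle;pickle.dump(k,open("w1.pkl","wb"));print(k["extrinsics"].round(3),bot.sense()["position"])
E
```

```text
force: [1.2, 0.7, -0.1]
grip_width: 1.003
finger_force: 0.0
force: [-0.1, 0.6, -0.7]
grip_width: 1.0
finger_force: 0.0
force: [-0.5, 0.1, -0.7]
grip_width: 1.0
finger_force: 0.0
[[ 0.996 -0.081 -0.026  0.487]
 [-0.085 -0.948 -0.308  0.355]
 [ 0.     0.309 -0.951  0.364]
 [ 0.     0.     0.     1.   ]] [0.47979221 0.27531445 0.2210771 ]
```

View pics/w1.png

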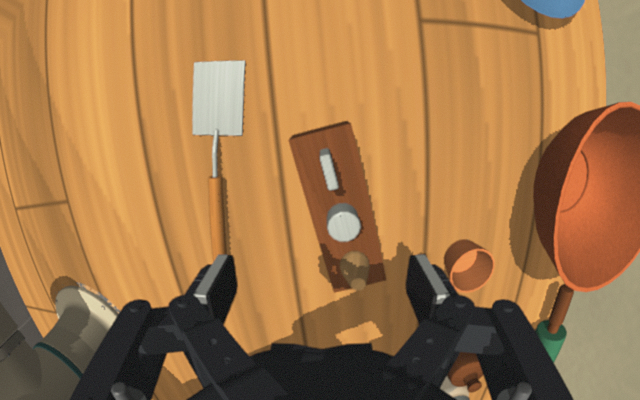

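The wrist view shows the key's light top strip at about (329,171), the bleed key at (343,223), and the rack's axis tilted. Next I'll measure the strip and the rack edges.

```bash
cat >> h.py <<'E'
def blob(img,box,lo,hi):
    x0,y0,x1,y1=box;h=cv2.cvtColor(img[y0:y1,x0:x1],cv2.COLOR_BGR2HSV)
    m=cv2.inRange(h,lo,hi);c=max(cv2.findContours(m,0,1)[0],key=cv2.contourArea)
    r=cv2.minAreaRect(c);return cv2.boxPoints(r)+[x0,y0],np.array(r[0])+[x0,y0],r[1:]
E
python3 - <<'E'
from h import *
import pickle;k=pickle.load(open("w1.pkl","rb"));a=cv2.imread("pics/w1.png")
b,c,r=blob(a,(310,140,352,206),(0,0,140),(179,70,255));print("key",c,r)
for p in b: print(p,plane("wrist",p,.09,k).round(4))
print("c",plane("wrist",c,.09,k).round(4))
h=cv2.cvtColor(a,cv2.COLOR_BGR2HSV);
for p in [(328,158),(330,165),(332,178),(337,185),(320,150),(310,170),(343,200)]: print(p,h[p[1],p[0]])
b,c,r=blob(a,(280,115,392,255),(0,100,20),(14,255,150));print("rack",b,r)
for p in [(290,139),(350,122),(385,277),(335,290)]: print(p,plane("wrist",p,.05,k).round(4))
s=cv2.imread("pics/scene0.png");d=cv2.imread("pics/side0.png")
b,c,r=blob(s,(435,160,468,190),(0,0,130),(179,80,255));print("scene",b,c,[plane("scene",p,.09).round(4) for p in b])
b,c,r=blob(d,(233,150,250,172),(0,0,110),(179,80,255));print("side",b,c,[plane("side",p,.09).round(4) for p in b])
E
```

```text
key [328.23846054 171.70769119] ((35.87166976928711, 10.61240005493164), 74.74488067626953)
[318.39999962 155.79999924] [0.4803 0.3069 0.09  ]
[328.63846016 153.00769234] [0.4896 0.3087 0.09  ]
[338.07692146 187.61538315] [0.4957 0.2759 0.09  ]
[327.83846092 190.40769196] [0.4861 0.274  0.09  ]
c [0.4879 0.2916 0.09  ]
(328, 158) [ 41  14 197]
(330, 165) [ 38  15 201]
(332, 178) [ 35  15 202]
(337, 185) [ 33  18 138]
(320, 150) [ 12  71 119]
(310, 170) [ 10 159 135]
(343, 200) [ 11 159 136]
rack [[287.88251495 135.97707367]
 [349.20629883 118.94269562]
 [386.31231689 252.52438354]
 [324.98853302 269.55874634]] ((138.63954162597656, 63.645713806152344), 74.47589111328125)
(290, 139) [0.4521 0.32   0.05  ]
(350, 122) [0.5141 0.3321 0.05  ]
(385, 277) [0.5466 0.1483 0.05  ]
(335, 290) [0.4851 0.136  0.05  ]
scene [[444.54716969 169.41509533]
 [458.2830162  165.49056673]
 [459.22641373 168.79245281]
 [445.49056625 172.71698189]] [451.88679123 169.10377407] [array([0.4884, 0.2756, 0.09  ]), array([0.4828, 0.3064, 0.09  ]), array([0.4914, 0.3057, 0.09  ]), array([0.4969, 0.2751, 0.09  ])]
side [[236.58620691 156.03448296]
 [237.48275805 153.79310298]
 [246.27586174 157.31034374]
 [245.37931061 159.55172348]] [241.43103409 156.67241335] [array([0.4818, 0.3029, 0.09  ]), array([0.4905, 0.3111, 0.09  ]), array([0.4966, 0.2797, 0.09  ]), array([0.488 , 0.2719, 0.09  ])]
```

```bash
python3 nudge.py '[[[0,0,0],[0,0,-0.12],1],[[0,0,0],[0,0,-0.12],1],[[0,0,0],[0,0,-0.022],1],[[0,0,0],[0,0,0],1]]'|tail -3
python3 - <<'E'
from h import *
d,r=tool([.4887,.2912,.0563]);print(d.round(4),np.degrees(np.arctan2(r.as_matrix()[1],r.as_matrix()[0])).round(2))
E
```

```text
force: [0.4, -0.0, -0.1]
grip_width: 1.002
finger_force: 0.0
[0.0141 0.0115 0.1649] [ 99.93   9.93 151.62]
```

```bash
python3 nudge.py '[[[0.0141,0.0115,0.02],[0,0,0],1],[[0,0,0.033],[0,0,0],0.7],[[0,0,0.033],[0,0,0],0.5],[[0,0,0.033],[0,0,0],0.45],[[0,0,0.025],[0,0,0],0.45],[[0,0,0.0209],[0,0,0],0.45],[[0,0,0],[0,0,0],0.45],[[0,0,0],[0,0,0],0.45]]'
python3 - <<'E'
from h import *
d,r=tool([.4887,.2912,.0563]);print(d.round(4))
cv2.imwrite("pics/w2.png",bot.camera("wrist"))
E
```

```text
time: 3.03
position: [0.4883, 0.291, 0.0558]
orientation: [-0.0, 0.644, 0.765, -0.001]
force: [0.3, -0.2, -0.1]
grip_width: 0.45
finger_force: 0.0
[ 0.0002  0.0005 -0.0005]
```

View pics/w2.png

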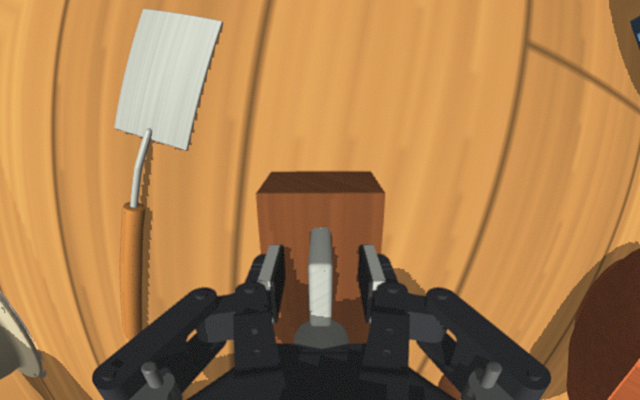

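The key's head at x≈320 is centred between the pads (x 272 to 370). I'll close the gripper and lift.

```bash
python3 nudge.py '[[[0,0,0],[0,0,0],0],[[0,0,0],[0,0,0],0],[[0,0,0],[0,0,0],0],[[0,0,0],[0,0,0],0],[[0,0,0],[0,0,0],0],[[0,0,0],[0,0,0],0]]' 90; python3 nudge.py '[[[0,0,-0.01],[0,0,0],0],[[0,0,-0.01],[0,0,0],0],[[0,0,-0.015],[0,0,0],0],[[0,0,-0.02],[0,0,0],0],[[0,0,-0.025],[0,0,0],0],[[0,0,-0.03],[0,0,0],0],[[0,0,0],[0,0,0],0]]'
python3 - <<'E'
from h import *
print(tool([.512,-.1545,.17])[0].round(4))
E
```

```text
time: 3.58
position: [0.4898, 0.2917, 0.0585]
orientation: [0.001, 0.643, 0.766, 0.002]
force: [-0.7, -1.2, 6.0]
grip_width: 0.103
finger_force: 88.2
time: 4.17
position: [0.4911, 0.2924, 0.1746]
orientation: [0.002, 0.643, 0.766, 0.005]
force: [-0.1, -0.5, 1.4]
grip_width: 0.099
finger_force: 87.7
[-0.4439 -0.0563  0.0024]
```

```bash
python3 nudge.py '[[[-0.03,-0.004,0],[0,0,0],0],[[-0.04,-0.005,0],[0,0,0],0],[[-0.04,-0.005,0],[0,0,0],0],[[-0.04,-0.005,0],[0,0,0],0],[[-0.04,-0.005,0],[0,0,0],0],[[-0.04,-0.005,0],[0,0,0],0],[[-0.04,-0.005,0],[0,0,0],0],[[-0.04,-0.005,0],[0,0,0],0],[[-0.04,-0.005,0],[0,0,0],0],[[-0.04,0,0],[0,0,0],0]]'|head -2;python3 nudge.py '[[[-0.035,0,0],[0,0,0],0],[[-0.025,0.02,0],[0,0,-0.12],0],[[0,0,0],[0,0,-0.12],0],[[0,0,0],[0,0,-0.12],0],[[0,0,0],[0,0,-0.12],0],[[0,0,0],[0,0,-0.12],0],[[0,0,0],[0,0,-0.12],0],[[0,0,0],[0,0,-0.12],0],[[0,0,0],[0,0,-0.12],0],[[0,0,0],[0,0,-0.12],0]]'|head -2
python3 nudge.py '[[[0,0,0],[0,0,-0.12],0],[[0,0,0],[0,0,-0.12],0],[[0,0,0],[0,0,-0.08],0],[[0,0,0],[0,0,0],0]]'
python3 - <<'E'
from h import *
d,r=tool([.572,-.1545,.17]);print(d.round(4),np.degrees(np.arctan2(r.as_matrix()[1],r.as_matrix()[0])).round(2))
E
```

```text
time: 5.0
position: [0.512, -0.1026, 0.1674]
time: 5.83
position: [0.5426, -0.1562, 0.167]
time: 6.17
position: [0.5426, -0.1562, 0.167]
orientation: [0.0, -0.002, 1.0, -0.0]
force: [-0.1, 0.2, -1.1]
grip_width: 0.099
finger_force: 87.8
[-0.0294  0.0016 -0.003 ] [-179.72   90.28  -14.72]
```

```bash
python3 nudge.py '[[[-0.0294,0.0016,-0.003],[0,0,0],0],[[0,0,0],[0,0,0],0],[[0,0,0],[0,0,0],0]]'|head -2
python3 - <<'E'
from h import *
import pickle
k=bot.calibration("wrist");a=bot.camera("wrist");cv2.imwrite("pics/w3.png",a);pickle.dump(k,open("w3.pkl","wb"))
s=bot.camera("side");cv2.imwrite("pics/s3.png",s)
E
```

```text
time: 6.42
position: [0.5724, -0.1544, 0.169]
```

View pics/w3.png

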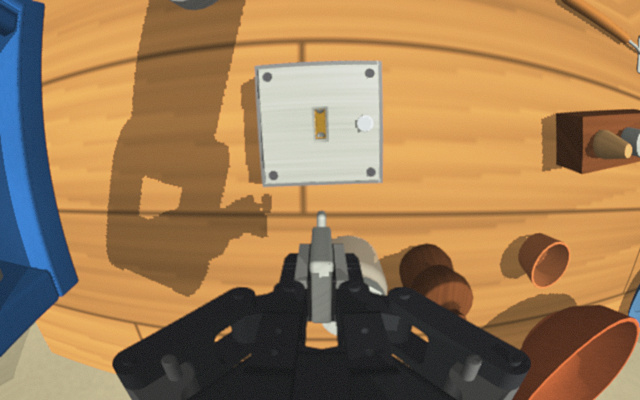

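The wrist view shows the plug slot at (321,124) and four plate screws near (267,77), (369,73), (371,172) and (273,175). The key hangs with its bit edge at about (321,214).

Run:
```python
from h import *
import pickle
k=pickle.load(open("w3.pkl","rb"));a=cv2.imread("pics/w3.png")
P=[]
for x,y in [(267,77),(369,73),(371,172),(273,175)]:
    b=cv2.cvtColor(a[y-9:y+10,x-9:x+10],6).astype(float);w=np.clip(140-b,0,None);g=np.mgrid[-9:10,-9:10]
    p=(x+(w*g[1]).sum()/w.sum(),y+(w*g[0]).sum()/w.sum());q=plane("wrist",p,.06,k);P.append(q);print(np.round(p,1),q.round(4))
P=np.array(P);print("centre",P.mean(0).round(4))
print("xdir",np.degrees([np.arctan2(*(P[i]-P[j])[1::-1]) for i,j in ((3,0),(2,1))]),"ydir",np.degrees([np.arctan2(*(P[i]-P[j])[1::-1]) for i,j in ((1,0),(2,3))]))
h=cv2.cvtColor(a,cv2.COLOR_BGR2HSV)
b,c,r=blob(a,(308,98,335,148),(10,90,0),(35,255,255));print("gold",c,r,plane("wrist",c,.05,k),plane("wrist",c,.04,k))
g=cv2.cvtColor(a,6);m=((g[98:148,305:337]<150)*255).astype("uint8");c=max(cv2.findContours(m,0,1)[0],key=cv2.contourArea);r=cv2.minAreaRect(c)
print("hole",r,[plane("wrist",p+[305,98],.06,k).round(4) for p in cv2.boxPoints(r)],plane("wrist",np.array(r[0])+[305,98],.06,k).round(4))
print("tip",[plane("wrist",p,.1185,k).round(4) for p in ((317,213),(325,213),(321,212))])
for n in ("scene",): cv2.imwrite("pics/sc3.png",bot.camera("scene"))
z=np.hstack([cv2.resize(a[195:300,270:380],None,fx=3.6,fy=3.6,interpolation=2),cv2.resize(cv2.imread("pics/s3.png")[150:255,320:430],None,fx=3.6,fy=3.6,interpolation=2)]);cv2.imwrite("pics/z3.png",z)
```

```text
[266.7  76.8] [ 0.4719 -0.1976  0.06  ]
[369.4  72.7] [ 0.4687 -0.1153  0.06  ]
[370.5 171.7] [ 0.5509 -0.1124  0.06  ]
[273.  175.1] [ 0.5539 -0.1944  0.06  ]
centre [ 0.5113 -0.1549  0.06  ]
xdir [2.20764761 2.01198441] ydir [92.20867238 92.10888599]
gold [320. 124.] ((28.0, 10.0), 90.0) [ 0.51210117 -0.15482194  0.05      ] [ 0.51282237 -0.15484597  0.04      ]
hole ((15.0, 25.0), (30.0, 12.0), 90.0) [array([ 0.4983, -0.1596,  0.06  ]), array([ 0.4983, -0.15  ,  0.06  ]), array([ 0.5229, -0.1499,  0.06  ]), array([ 0.5229, -0.1597,  0.06  ])] [ 0.5106 -0.1548  0.06  ]
tip [array([ 0.5658, -0.1567,  0.1185]), array([ 0.5658, -0.1513,  0.1185]), array([ 0.5651, -0.154 ,  0.1185])]
```

View pics/z3.png

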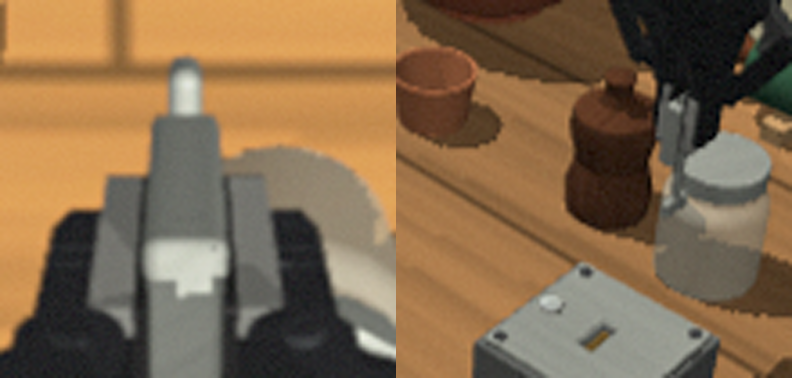

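Run:
```python
from h import *
import pickle
k=pickle.load(open("w3.pkl","rb"))
for n,p,z,o in (("top edge",(321.8,261.7),.2005,.017),("low edge",(321,227.3),.1605,.017),("tip",(321.3,211.5),.1185,.011)):
    for dz in (-.002,0,.002): q=plane("wrist",p,z+dz,k);print(n,dz,(q+[o,0,0])[:2].round(4))
print(bot.sense()["position"])
```

```text
top edge -0.002 [ 0.5746 -0.1537]
top edge 0 [ 0.5735 -0.1537]
top edge 0.002 [ 0.5723 -0.1538]
low edge -0.002 [ 0.576 -0.154]
low edge 0 [ 0.5752 -0.154 ]
low edge 0.002 [ 0.5743 -0.154 ]
tip -0.002 [ 0.5765 -0.1538]
tip 0 [ 0.5758 -0.1538]
tip 0.002 [ 0.575  -0.1538]
[ 0.57171938 -0.15462781  0.16984838]
```

```bash
python3 nudge.py '[[[0.02,-0.0011,0],[0,0,-0.04],0],[[0.022,0,0],[0,0,0],0],[[0.022,0,0],[0,0,0],0],[[0,0,0.015],[0,0,0],0],[[0,0,0.015],[0,0,0],0],[[0,0,0.014],[0,0,0],0],[[0,0,0.008],[0,0,0],0],[[0,0,0],[0,0,0],0],[[0,0,0],[0,0,0],0]]'
python3 - <<'E'
from h import *
d,r=tool([.5075,-.1557,.1155]);print(d.round(4),np.degrees(np.arctan2(r.as_matrix()[1],r.as_matrix()[0])).round(2))
a=bot.camera("side");b=bot.camera("scene");c=bot.camera("wrist")
f=lambda i,x,y:cv2.resize(i[y-35:y+35,x-35:x+35],(400,400),interpolation=2)
cv2.imwrite("pics/side4.png",a);cv2.imwrite("pics/scene4.png",b)
cv2.imwrite("pics/z4.png",np.hstack([f(a,375,228),f(b,238,205)]))
E
```

```text
time: 7.32
position: [0.5079, -0.1576, 0.1178]
orientation: [0.0, -0.021, 1.0, 0.0]
force: [0.0, -0.8, -0.3]
grip_width: 0.101
finger_force: 87.8
[0.0003 0.0019 0.0023] [-177.61   92.39    5.45]
```

View pics/z4.png

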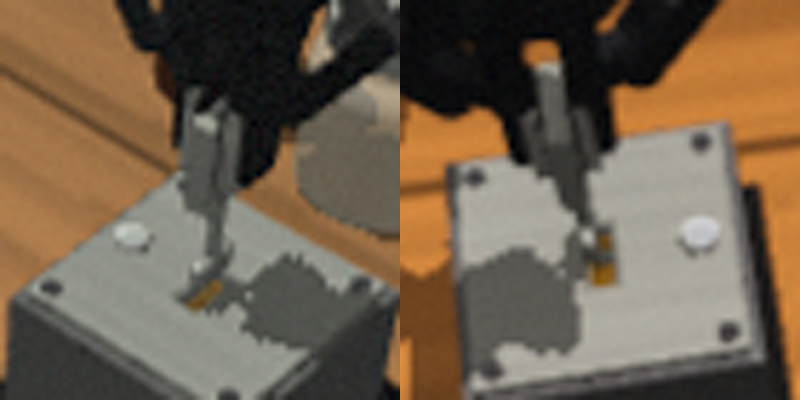

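The bit sits just over the slot, a little to the −y side, matching the 1.9 mm error read out. I'll correct that and descend gently.

```bash
python3 nudge.py '[[[0.0003,0.0019,0.002],[0,0,0],0],[[0,0,0.002],[0,0,0],0],[[0,0,0.002],[0,0,0],0],[[0,0,0.002],[0,0,0],0],[[0,0,0.002],[0,0,0],0],[[0,0,0.002],[0,0,0],0],[[0,0,0],[0,0,0],0]]'; python3 -c "
from h import *
print(tool([.5075,-.1557,.0845])[0].round(4),bot.sense()['torque'].round(2))"
```

```text
time: 8.05
position: [0.5079, -0.1557, 0.1051]
orientation: [0.0, -0.021, 1.0, 0.0]
force: [2.6, -0.1, -1.6]
grip_width: 0.102
finger_force: 87.8
[ 0.0004 -0.      0.0206] [-0.07 -0.59  0.02]
```

```bash
python3 nudge.py '[[[-0.0007,0,0.002],[0,0,0],0],[[0,0,0.002],[0,0,0],0],[[0,0,0.002],[0,0,0],0],[[0,0,0.002],[0,0,0],0],[[0,0,0],[0,0,0],0]]'; python3 nudge.py '[[[0,0,0.002],[0,0,0],0],[[0,0,0.002],[0,0,0],0],[[0,0,0],[0,0,0],0]]'
```

```text
time: 8.47
position: [0.5084, -0.1556, 0.097]
orientation: [0.0, -0.021, 1.0, 0.0]
force: [4.1, 1.0, -1.0]
grip_width: 0.098
finger_force: 87.8
time: 8.72
position: [0.5089, -0.1559, 0.0939]
orientation: [0.001, -0.021, 1.0, -0.0]
force: [1.5, -0.3, 3.4]
grip_width: 0.104
finger_force: 88.4
```

The tip is about 16 mm down and meeting the pins, so I'll push on with a small wiggle.

```bash
python3 nudge.py '[[[-0.0003,0,0.001],[0,0,0.04],0],[[0,0,0.001],[0,0,-0.08],0],[[0,0,0.001],[0,0,0.08],0],[[0,0,0.001],[0,0,-0.08],0],[[0,0,0.001],[0,0,0.08],0],[[0,0,0.001],[0,0,-0.04],0],[[0,0,0],[0,0,0],0]]'; python3 nudge.py '[[[0,0,0.001],[0,0,0.04],0],[[0,0,0.001],[0,0,-0.08],0],[[0,0,0.001],[0,0,0.08],0],[[0,0,0],[0,0,-0.04],0],[[0,0,0],[0,0,0],0]]'
```

```text
time: 9.3
position: [0.5091, -0.1562, 0.0881]
orientation: [0.001, -0.022, 1.0, -0.001]
force: [3.5, -2.5, 0.8]
grip_width: 0.1
finger_force: 88.0
time: 9.72
position: [0.509, -0.1559, 0.0845]
orientation: [0.001, -0.021, 1.0, -0.0]
force: [4.4, -2.2, -0.7]
grip_width: 0.1
finger_force: 88.1
```

```bash
python3 nudge.py '[[[-0.0003,0,0.001],[0,0,0.04],0],[[0,0,0.001],[0,0,-0.08],0],[[0,0,0],[0,0,0.04],0],[[0,0,0],[0,0,0],0]]'; python3 nudge.py '[[[0,0,0.001],[0,0,0.04],0],[[0,0,0.001],[0,0,-0.08],0],[[0,0,0],[0,0,0.04],0],[[0,0,0],[0,0,0],0]]'
```

```text
time: 10.05
position: [0.5094, -0.156, 0.0842]
orientation: [0.001, -0.02, 1.0, -0.001]
force: [-1.9, -0.5, 11.8]
grip_width: 0.098
finger_force: 89.8
time: 10.38
position: [0.5097, -0.1562, 0.0841]
orientation: [0.001, -0.02, 1.0, -0.001]
force: [-6.2, 1.1, 21.4]
grip_width: 0.106
finger_force: 91.3
```

The key stops firmly at TCP z 0.0841 with 21 N, against a predicted 0.0845 for home. Now I'll turn it clockwise (+rz), compensating for the in-hand offset.

```bash
python3 nudge.py '[[[0.0003,0.0002,-0.0005],[0,0,0.1],0],[[0,0.0002,0],[0,0,0.1],0],[[0,0.0002,0],[0,0,0.1],0],[[0,0.0002,0],[0,0,0.1],0],[[0,0.0002,0],[0,0,0.1],0],[[0,0,0],[0,0,0],0]]'; python3 -c "
from h import *
s=bot.sense();r=tool([0,0,0])[1];m=r.as_matrix();print(np.degrees(np.arctan2(m[1,0],m[0,0])),r.inv().apply(s['force']).round(1),s['torque'].round(2),s['joint_pos'].round(2))"
```

```text
time: 10.88
position: [0.5095, -0.1554, 0.0841]
orientation: [0.001, 0.23, 0.973, -0.001]
force: [-4.1, -0.2, 17.5]
grip_width: 0.103
finger_force: 90.9
153.39814480739633 [  3.5  -2.1 -17.5] [-0.06  0.97  0.03] [-0.36  0.17  1.57 -0.    1.4  -1.47]
```

```bash
python3 nudge.py '[[[0,0.0002,0],[0,0,0.1],0],[[0,0.0002,0],[0,0,0.1],0],[[0,0.0002,0],[0,0,0.1],0],[[0,0.0002,0],[0,0,0.1],0],[[0,0.0002,0],[0,0,0.1],0],[[0,0.0002,0],[0,0,0.1],0],[[0,0.0002,0],[0,0,0.1],0],[[0,0.0002,0],[0,0,0.1],0],[[0,0,0],[0,0,0],0]]'
cat > st.py <<'E'
from h import *
s=bot.sense();r=tool([0,0,0])[1];m=r.as_matrix();print(np.degrees(np.arctan2(m[1,0],m[0,0])),r.inv().apply(s['force']).round(1),s['torque'].round(3),s['joint_pos'].round(3))
E
python3 st.py
```

```text
time: 11.63
position: [0.5108, -0.1538, 0.0841]
orientation: [0.001, 0.591, 0.807, 0.0]
force: [-3.8, 1.5, 19.7]
grip_width: 0.104
finger_force: 90.9
107.57902933201365 [  2.5  -3.1 -19.7] [0.295 0.809 0.063] [-0.362  0.173  1.57   0.     1.396 -0.669]
```

```bash
python3 nudge.py '[[[0,0.0002,0],[0,0,0.1],0],[[0,0.0002,0],[0,0,0.1],0],[[0,0.0002,0],[0,0,0.08],0],[[0,0,0],[0,0,0],0]]'|sed -n 2p;python3 st.py; python3 nudge.py '[[[0,0,0],[0,0,0.05],0],[[0,0,0],[0,0,0.05],0],[[0,0,0],[0,0,0],0]]';python3 st.py
```

```text
position: [0.5113, -0.1538, 0.0841]
91.59087677546403 [  0.1  -4.6 -19.1] [0.293 0.927 0.022] [-0.361  0.174  1.568 -0.     1.396 -0.389]
time: 12.22
position: [0.5114, -0.1538, 0.0841]
orientation: [0.001, 0.732, 0.682, 0.001]
force: [-3.9, 2.0, 18.3]
grip_width: 0.105
finger_force: 90.8
85.95835219993747 [  1.7  -4.  -18.3] [0.211 0.735 0.034] [-0.361  0.174  1.568 -0.     1.396 -0.291]
```

```bash
for i in 1; do python3 nudge.py '[[[0,0,0],[0,0,0.04],0],[[0,0,0],[0,0,0],0],[[0,0,0],[0,0,0],0]]'|sed -n 1,2p;python3 st.py; done; python3 nudge.py '[[[0,0,0],[0,0,0.04],0],[[0,0,0],[0,0,0],0],[[0,0,0],[0,0,0],0]]'|sed -n 1,2p;python3 st.py
```

```text
time: 12.47
position: [0.5113, -0.1538, 0.0841]
83.80872252199806 [  0.3  -3.7 -17.9] [0.237 0.875 0.099] [-0.361  0.174  1.568 -0.     1.396 -0.253]
time: 12.72
position: [0.5114, -0.1537, 0.0841]
81.54981573304656 [  0.8  -4.6 -18.3] [0.24  0.814 0.318] [-0.361  0.174  1.568 -0.     1.396 -0.214]
```

The torque about z jumped from 0.03 to 0.32 Nm, so the key is at its stop. One last look to confirm.

```bash
python3 nudge.py '[[[0,0,0],[0,0,0],0],[[0,0,0],[0,0,0],0],[[0,0,0],[0,0,0],0],[[0,0,0],[0,0,0],0],[[0,0,0],[0,0,0],0],[[0,0,0],[0,0,0],0]]'; python3 st.py
python3 - <<'E'
from h import *
a=bot.camera("side");b=bot.camera("scene")
f=lambda i,x,y,w:cv2.resize(i[y-w:y+w,x-w:x+w],(400,400),interpolation=2)
cv2.imwrite("pics/z5.png",np.hstack([f(a,375,228,40),f(b,310,200,170)]))
E
```

```text
time: 13.22
position: [0.5114, -0.1537, 0.0841]
orientation: [0.001, 0.757, 0.653, 0.001]
force: [-4.6, 1.3, 17.8]
grip_width: 0.1
finger_force: 90.9
81.55950601794645 [  0.6  -4.7 -17.9] [0.224 0.867 0.318] [-0.361  0.174  1.568 -0.     1.396 -0.214]
```

View pics/z5.png

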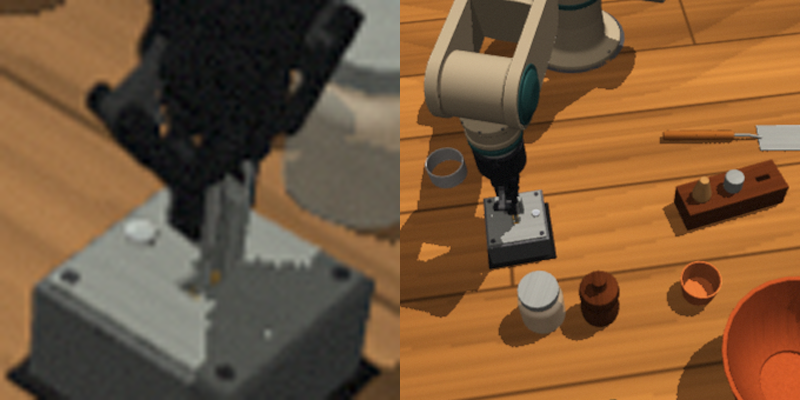

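The key is deep in the pod with its head turned across the slot. The other two things are still in the rack and nothing else has moved. Handing in.

```bash
python3 -c "
from rig import bot
print(bot.hand_in())"
```

```text
the job is handed in; nothing more can be done
None
```

I handed the job in at about 13 s: the flat-headed key is fully home, turned a quarter turn clockwise to its stop, and still gripped and held there, with nothing else on the table moved.

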